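# Load the pail and open the braced jar

### The arm

A 6-joint arm with a two-finger parallel gripper is mounted at the origin on the work surface. World frame = base frame: x ahead of the robot, y to its left, z up, the work surface at z = 0. Lengths are in m, angles in degrees, forces in N, time in s.
With the tool pointing down it reaches from about 0.35 to 0.925 m from the base axis. Payload 6.4 kg.
Tool frame: the origin (TCP) lies at the very end of the fingers, on their centre line; the grasp point (between the pads) lies 19 mm behind it (grasp_offset is the distance from the TCP to the grasp point, in m); z points along the fingers, y is the direction in which the jaws open and shut (so a half turn about z gives the same grasp; the last joint's range is limited). The gripper opens to 94 mm and grips with 3 to 60 N. Pads are 16 mm wide; open, the fingers measure 119 mm over their backs; the gripper's body (75 mm by 177 mm) begins 78 mm behind the grasp point.
Start: joints at [66.973, 14.043, 89.255, -0, 76.702, -9.975], TCP at [0.147, 0.633, 0.205] pointing down, gripper open.
Joint ranges: [-179.41, 179.41], [-58.25, 129.5], [7.25, 145.43], [-54.29, 234.29], [11.92, 165.04], [-157.13, 157.13]. Speed limits (degrees/s): [147.25, 147.25, 180, 180, 180, 180].

### API

Orientations are given as a 3x3 rotation matrix whose columns are the frame's x, y, z axes.
In Python, from rig import observe, camera, finish_job, grasp_offset gives the robot as it stands.
- The arm moves only by the tool jog_arm, never from a script. Its argument "increments" is text: rows parted by semicolons, each of 7 numbers parted by spaces: the shift along the world's x, y, z normalised to -1 to 1, where 1 is 0.04 m, then the turn, a rotation vector about the world's x, y, z normalised to -1 to 1, where 1 is 6 degrees, then the opening, from 0 (shut) to 1 (fully open). A call has 1 to 5 rows; each row shifts and turns the commanded pose from where the row before left it; what a row does not reach is not made up. A row lasts 1/8 s, in which the tool goes at most 62.5 mm and 10.7 degrees, less where a joint would pass 70% of its speed; a pose out of reach is approached as far as the arm can. A call with a number of a shift or a turn outside -1 to 1 is refused whole. A call with a gripper value outside its range is refused whole. The fingers move at their own pace and stop on an object; "squeeze" is the grip in N (left out, the last holds). Time passes only in rows, so rows that do not move let the fingers close. It gives the time, the measured TCP pose, the force and the opening at its end, in the units of the state.
- observe(): the state, without advancing time (a new reading comes with each control period).
- camera(name): name is "side" or "top"; returns a dict with "pixels" (384x512x3 uint8, blue, green, red), "intrinsics" (3x3 intrinsics, pixels), "R" (3x3) and "t" (3): a world point X has camera coordinates R X + t. Camera axes: x right, y down, z forward; pixel columns grow to the right and rows downward; lengths in m; the calibration is good to about 2 mm. A picture is of the moment at which its call begins. There is no depth.
- finish_job(): hands the job in, once; it reports no verdict.
The state is a dict: "time": time; "qpos": joint angles; "qd": joint speeds; "tau": joint torques, N m; "position": TCP position; "eef_rot": TCP orientation; "ft_force": force on the tool from outside, world axes, zero at the start; "torque": the same for the moment, N m; "gripper_width": finger opening in m.
Only numpy, scipy, OpenCV 4.12 (cv2) and the standard library are available. Lean on these libraries where they do the work, as an engineer would, in place of code of your own. Each camera call takes 0.05 s, during which the arm holds its last target.

### The job

Get the dessert station ready: put the whisk, the grey cube mold and the copper dosing cup into the tin pail, then open the amber jar by turning its tight aluminium cap counter-clockwise while the wooden brace keeps the jar from turning. Leave the jar standing fully down in its brace, stop as soon as the cap comes free, and finish still holding the cap level and centred just above the jar's mouth, clear of it by a few millimetres to a few centimetres: do not set the cap down, let go of it or carry it off. Do not upset the pail or disturb the pipette stand, wooden box or green jar.

Things in the scene. Friction and masses are not known exactly. Their poses are not given: they have to be found in the camera images.
- pail: Round tin-plated pail, standing loose and empty on the counter. Outside radius 98 mm at the foot and 112 mm at the rim, 90 mm high, walls 3 mm, floor 4 mm thick. Its thin bail hangs down outside and is no obstacle. Origin: centre of its underside, z up. 0.5 kg.
- mat: Thin blue mat fixed to the counter, 200 x 270 x 3 mm (x, y, z); the whisk, mold and dosing cup lie on it in a row along its y axis, about 80 mm apart, in any order. Origin: centre of its underside.
- whisk: Small stainless balloon whisk, 138 mm long, lying along its own x axis: handle to -x (round, 14 mm diameter, from x = -75 to +12 mm), wire balloon to +x (up to 36 mm wide, to x = +70 mm). About 60 g. Origin: on the surface it lies on, below the axis.
- whisk_grip (a point): Point on the axis of the whisk's handle, 15 mm to the handle side of the origin and about 12 mm above the surface it lies on: the place to pinch it across (fingers closing along the whisk's y). Axes parallel to the whisk's.
- mold: Grey cube mold, a square open-topped block 56 x 56 x 30 mm with four pockets, walls and dividers 4 mm, firm, about 80 g. Origin: centre of its underside, sides along x and y. Can be gripped across its full width.
- dose_cup: Copper-coloured dosing cup, round, open, 44 mm across the rim and narrower at the foot, 42 mm high, about 60 g, upright. Origin: centre of its underside.
- brace: Pale wooden jar brace screwed to the counter: base 130 x 130 x 8 mm with four walls up to z = 42 mm around a 69 mm square pocket, 93 mm square outside. It stops the jar from turning. Origin: centre of its underside, walls along x and y.
- jar: Square amber jar, 66 x 66 mm, standing loose in the brace's pocket (its underside 8 mm above the counter), about 0.55 kg. Shoulder at z = 62 to 68 mm, then a round neck of 47 mm diameter with sloping ledges (56 mm across), rim at z = 100 mm. Origin: centre of its underside. A small red dot on the shoulder lies toward its +x.
- cap: Round aluminium lug cap on the jar, 65 mm diameter, 25.5 mm high, 60 g, ribbed side, red mark on top toward its +x. Origin: centre of its open underside, z up; screwed on, this lies 81 mm above the jar's underside. It starts with its x 0 to 0.15 rad counter-clockwise (from above) of the jar's x. A sprung rubber liner (up to 20 N) makes it stiff to start, 0.5 to 1 N m.
- cap_grip (a point): On the cap's axis, 16 mm above its underside: the height to grip. Turned counter-clockwise the cap climbs 2.4 mm per radian; its two lugs leave the ledges when its x is 1.1 to 1.2 rad from the jar's x, and from there to 2.3 rad it lifts straight off. Lifted earlier, it takes the jar along. The jar itself may turn 0.05 rad in the brace.
- jar_mouth (a point): Centre of the jar's rim, 100 mm above its underside. The cap no longer touches the jar once its underside is above this point.
- pipette_stand: Bystander: glass stand with four pipettes, 70 x 200 x 143 mm, beyond the pail. Origin: centre of its underside.
- wooden_box: Bystander: hinged wooden box with closed brass latch, 144 x 204 x 83 mm. Origin: centre of its underside.
- spare_jar: Bystander: round green jar with white cap, 68 mm diameter, 100 mm high; stays shut. Origin: centre of its underside.
Not all that is in view belongs to the job. Leave any blue or yellow look-alike of the brace alone.

How it is judged (in metres and radians):
On the way, in this order (a step that is already met when the one before it is completed fails the run):
1. whisk, mold and dosing cup are all inside the pail and released, the cap still screwed on (horizontal distance between each of whisk_grip, mold, dose_cup and pail below 0.1 m and z of whisk_grip in the frame of pail between 0 and 0.085 m and z of mold in the frame of pail between 0 and 0.085 m and z of dose_cup in the frame of pail between 0 and 0.085 m and contact force between each of whisk, mold, dose_cup and the fingers below 0.05 N and angle between pail's own z axis and vertical below 0.12 rad and height (world z) of pail below 0.01 m and z of cap in the frame of jar below 0.0835 m), for 0.2 s.
2. the cap is off the threads and clear of the jar, which stands in its brace (z of cap in the frame of jar above 0.102 m and contact force between cap and jar below 0.05 N and z of jar in the frame of brace below 0.014 m and angle between jar's own z axis and vertical below 0.1 rad and horizontal distance between jar and brace below 0.008 m), for 0.2 s.
At the end, for the whole second after the job is handed in: The three tools inside the upright pail (within 100 mm of its axis, below its rim), let go; jar within 6 mm of fully down in its brace, upright; cap held still in the fingers, level within 0.2 rad, within 25 mm of the jar's axis, lower edge 2 to 55 mm above the rim, touching nothing else (all of step 2 and horizontal distance between each of whisk_grip, mold, dose_cup and pail below 0.1 m and z of whisk_grip in the frame of pail between 0 and 0.085 m and z of mold in the frame of pail between 0 and 0.085 m and z of dose_cup in the frame of pail between 0 and 0.085 m and contact force between each of whisk, mold, dose_cup and the fingers below 0.05 N and linear speed of each of whisk, mold, dose_cup below 0.05 m/s and angle between pail's own z axis and vertical below 0.12 rad and height (world z) of pail below 0.01 m and z of cap in the frame of jar below 0.155 m and horizontal distance between cap and jar below 0.025 m and angle between cap's own z axis and vertical below 0.2 rad and contact force between cap and the fingers above 2 N and contact force between cap and brace below 0.05 N and linear speed of cap below 0.03 m/s); the arm keeps its last pose, push and grip.
It fails at once if the jar is pulled up more than 15 mm out of its brace or tipped over (z of jar in the frame of brace above 0.023 m or angle between jar's own z axis and vertical above 0.25 rad).
It fails at once if the freed cap is carried off (more than 90 mm above the rim or 60 mm to the side) (z of cap in the frame of jar above 0.19 m or horizontal distance between cap and jar above 0.06 m).
It fails at once if the pail is tipped over (angle between pail's own z axis and vertical above 0.4 rad).
It fails at once if a bystander is disturbed (moved more than 30 mm) (distance of any of pipette_stand, wooden_box, spare_jar from where it was at the start of the episode above 0.03 m).
It also fails if it takes over 72 s, if anything falls off the work surface, if the arm or the gripper's body presses on something with over 40 N, if the wrist force passes 120 N, or if a joint passes its speed limit or range.

## Working session

There is one attempt and no reset: what is moved stays moved. The work goes in short steps, Python scripts to look and compute and a tool call to move; the robot and the scene stay as the last step left them, time stands still between calls to the robot, and variables do not carry over. Pictures are saved under pics/ and viewed, and the job is handed in when it is done.

Besides the shell and the picture viewer there is one more tool, called after ">>>" by a JSON object that holds its "op" and its "data". jog_arm: Moves the arm, as the interface text tells. Scaled input: -1 to 1 covers 0.04 m each way for a shift and 6 degrees each way for a turn. Its arguments: {"type":"object","properties":{"increments":{"type":"string"},"squeeze":{"type":"number"}},"required":["increments"]}

```bash
ls; mkdir -p pics; python3 - <<'E'
from rig import observe,camera,grasp_offset
import cv2,pickle
s=observe();print(s['time'],s['position'],s['eef_rot'],s['gripper_width'],grasp_offset)
d={}
for n in('side','top'):
    c=camera(n);d[n]=c;cv2.imwrite(f'pics/{n}0.png',c['pixels']);print(n,c['intrinsics'],c['R'],c['t'])
pickle.dump(d,open('cams.pkl','wb'))
E
```

```text
pics
0.0 [0.14656409 0.63266524 0.20437476] [[-9.74161187e-01  2.25852748e-01 -7.19342870e-04]
 [ 2.25853674e-01  9.74159741e-01 -1.70813274e-03]
 [ 3.14968390e-04 -1.82646285e-03 -9.99998282e-01]] 0.09397244342727865 0.0188
side [[457.57630767   0.         257.42666111]
 [  0.         457.57630767 198.36385394]
 [  0.           0.           1.        ]] [[-0.94828772 -0.31666905 -0.02170502]
 [-0.14506694  0.49320358 -0.85773295]
 [ 0.28232248 -0.81022894 -0.51363711]] [0.49216106 0.21290254 1.21141425]
top [[441.80139759   0.         259.76210937]
 [  0.         441.80139759 197.20114386]
 [  0.           0.           1.        ]] [[-0.02802431 -0.99959437 -0.00507258]
 [-0.99067227  0.02845043 -0.13326303]
 [ 0.13335329  0.00129066 -0.99106772]] [-0.08339292  0.55391126  1.36074913]
```

View pics/side0.png

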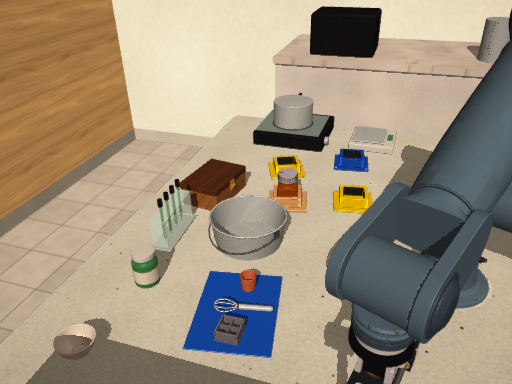

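View pics/top0.png

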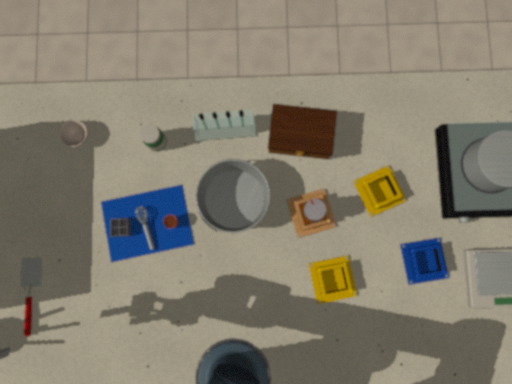

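The brace look-alikes in the top view are yellow at (379,190) and (333,279), and blue at (425,260). The pale wooden brace at (313,212) holds the amber jar with the aluminium cap, so it fits the description. I'll confirm that in crops and measure.

```bash
cat > h.py <<'E'
import numpy as np,cv2,pickle
C=pickle.load(open('cams.pkl','rb'))
def proj(n,X):
    c=C[n];p=c['R']@np.array(X,float)+c['t'];q=c['intrinsics']@p;return q[:2]/q[2]
def ray(n,u,v,z):
    c=C[n];R=c['R'];o=-R.T@c['t'];d=R.T@np.linalg.inv(c['intrinsics'])@[u,v,1];return o+d*(z-o[2])/d[2]
def crop(img,x0,y0,w,h,s,fn):
    p=cv2.resize(img[y0:y0+h,x0:x0+w],None,fx=s,fy=s,interpolation=cv2.INTER_CUBIC)
    st=10
    for u in range(x0-x0%st+st,x0+w,st):
        cv2.putText(p,str(u),((u-x0)*s,8),0,.3,(255,255,255),1);cv2.line(p,((u-x0)*s,10),((u-x0)*s,14),(255,255,255),1)
    for v in range(y0-y0%st+st,y0+h,st):
        cv2.putText(p,str(v),(0,(v-y0)*s),0,.3,(255,255,255),1)
    cv2.imwrite(fn,p)
E
python3 - <<'E'
from h import *
T=C['top']['pixels'];S=C['side']['pixels']
crop(T,95,175,105,90,7,'pics/c1.png');crop(T,280,180,65,65,9,'pics/c2.png')
crop(S,180,265,110,95,7,'pics/c3.png');crop(S,260,160,60,55,10,'pics/c4.png')
crop(T,185,150,95,90,6,'pics/c5.png')
E
```

```text
(no output)
```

View pics/c1.png

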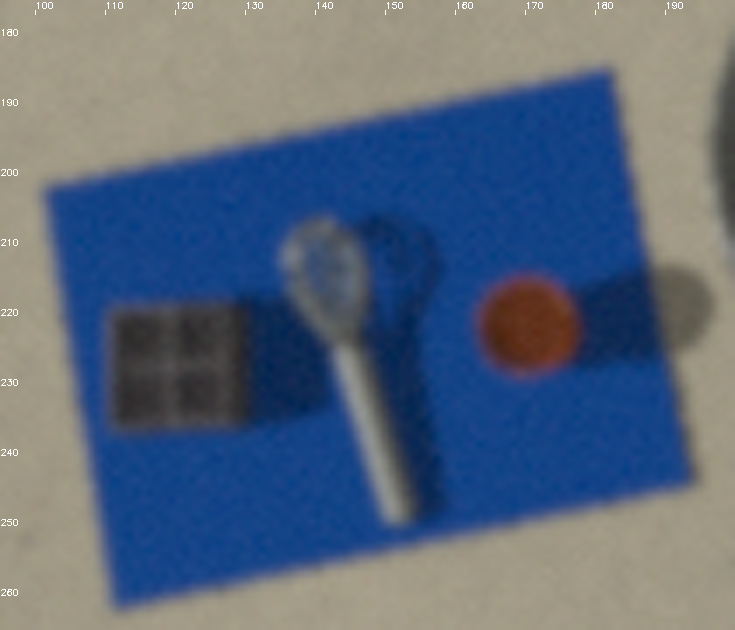

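View pics/c2.png

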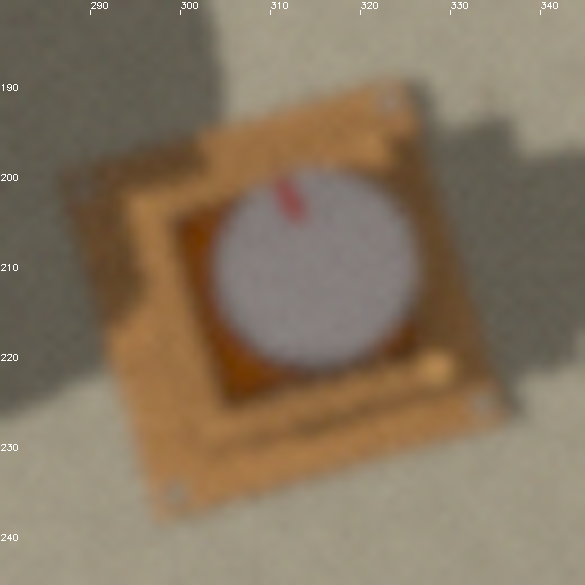

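View pics/c3.png

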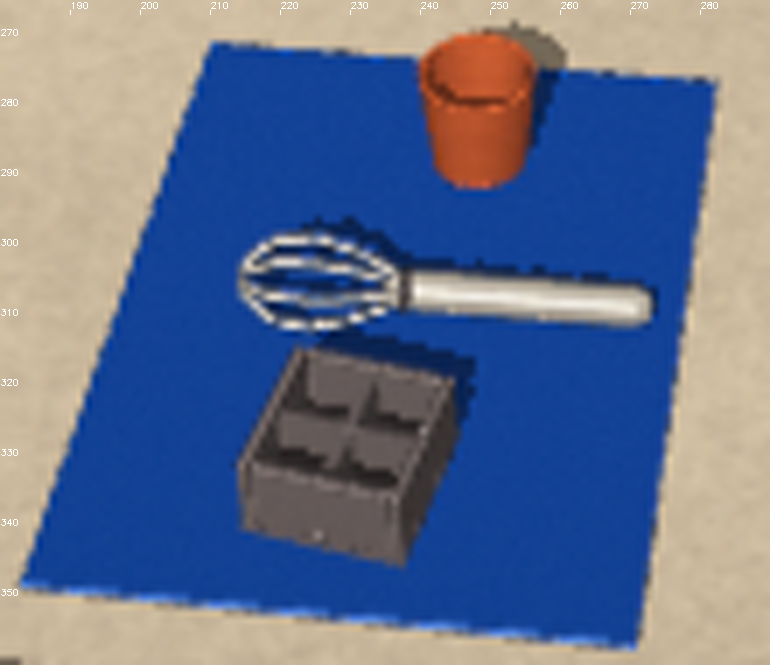

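View pics/c4.png

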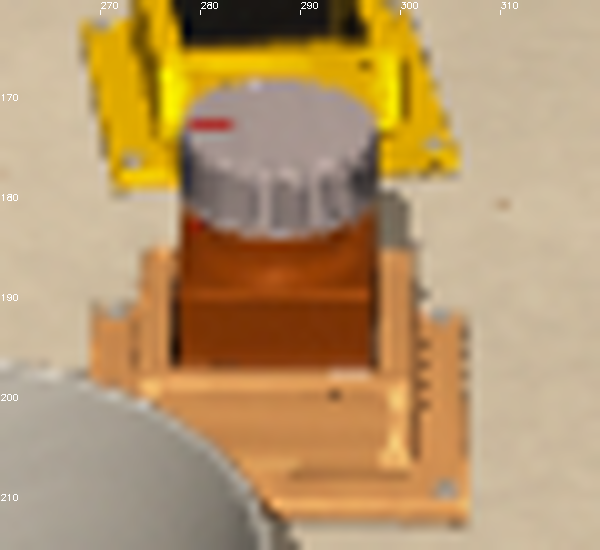

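View pics/c5.png

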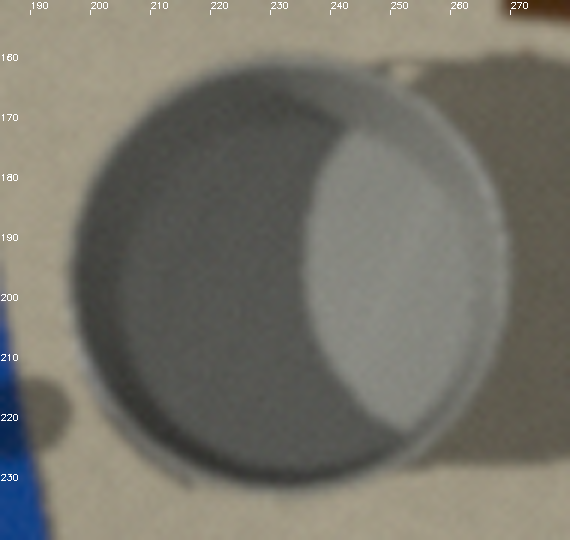

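```bash
python3 - <<'E'
from h import *
np.set_printoptions(precision=4,suppress=True)
r=lambda n,u,v,z:ray(n,u,v,z)[:2]
print('mold top',r('top',119.8,227.5,.033))
q=[r('side',u,v,.033) for u,v in[(222.5,315.5),(244.5,319.5),(238.2,335),(214,331.5)]];print('mold side corners',q,np.mean(q,0))
q=np.array(q)
for i in range(4):
  d=q[(i+1)%4]-q[i];print(np.linalg.norm(d),np.degrees(np.arctan2(d[1],d[0])))
for n,a,b,c in(('top',(152,250),(143.5,224),(139.5,206.5)),('side',(272,308.5),(236.5,306.5),(213.5,306))):
  A,B,D=r(n,*a,.013),r(n,*b,.013),r(n,*c,.018);d=D-A;print(n,'whisk',A,B,D,np.linalg.norm(D-A),np.degrees(np.arctan2(d[1],d[0])))
  d=B-A;print(np.degrees(np.arctan2(d[1],d[0])),np.linalg.norm(d))
print('cup',r('top',169.8,222,.045),r('side',248,275,.045),'foot',r('side',248,289,.003))
print('cap',r('top',314,210.2,.1145),r('side',287.3,172.5,.1145))
a=r('top',310.3,200.5,.1145);b=r('top',314,210.2,.1145);d=a-b;print('mark',np.degrees(np.arctan2(d[1],d[0])),np.linalg.norm(d))
a=r('side',278.5,172.7,.1145);b=r('side',287.3,172.5,.1145);d=a-b;print('mark',np.degrees(np.arctan2(d[1],d[0])),np.linalg.norm(d))
print('pail',r('top',233,196,.09))
q=np.array([r('top',*p,.008) for p in[(286,200),(324,189.5),(336,226.5),(297,238)]]);print('brace base',q.mean(0),q)
for i in range(4):
  d=q[(i+1)%4]-q[i];print(np.linalg.norm(d),np.degrees(np.arctan2(d[1],d[0])))
q=np.array([r('top',*p,.003) for p in[(101,202),(181.5,185.5),(193,244.5),(111,262)]]);
for i in range(4):
  d=q[(i+1)%4]-q[i];print('mat',np.linalg.norm(d),np.degrees(np.arctan2(d[1],d[0])))
print(r('top',144,135,.1),'spare'); print(proj('top',(.147,.633,.2)))
E
```

```text
mold top [0.4683 0.3441]
mold side corners [array([0.4953, 0.3266]), array([0.4418, 0.3232]), array([0.4394, 0.3712]), array([0.495 , 0.3778])] [0.4679 0.3497]
0.0535758090011628 -176.36790741628874
0.04802612698041673 92.88628417647222
0.05597199486385828 6.816417198054858
0.05121537100831109 -89.65303906927774
top whisk [0.3955 0.2473] [0.4788 0.2748] [0.5349 0.2867] 0.14487723336884872 15.799476350339079
18.302398756162972 0.08776957418364176
side whisk [0.3974 0.2512] [0.4825 0.2704] [0.5349 0.2902] 0.14286672509017823 15.841219105760615
12.723130536619193 0.08722626782399899
cup [0.4801 0.1841] [0.4812 0.1865] foot [0.4805 0.1926]
cap [ 0.4973 -0.2592] [ 0.4991 -0.2579]
mark 18.33911646053354 0.030925144958174597
mark 18.89430124722854 0.028896983401149965
pail [ 0.5502 -0.0178]
brace base [ 0.4981 -0.2612] [[ 0.5437 -0.1834]
 [ 0.5744 -0.3074]
 [ 0.4537 -0.3401]
 [ 0.4206 -0.214 ]]
0.1277968852429716 -76.10274570167627
0.12500480384574295 -164.85354771817703
0.1303345459542086 104.7151579387718
0.1268357302357385 13.987977883910254
mat 0.26548232656637494 -79.8799284069423
mat 0.19546388028816558 -169.40320717604322
mat 0.26595988436144075 100.4122880717742
mat 0.19681691387338665 10.455496133979263
[0.7464 0.252 ] spare
[ -9.6125 346.4553]
```

Side and top agree to about 5 mm:

| Item | Position (x, y) | Yaw |
|---|---|---|
| Mold | (.468, .347) | about 3.5° |
| Whisk grip point | (.454, .266) | 15.8° |
| Cup | (.480, .187) | – |
| Pail | (.550, -.018) | – |
| Cap | (.498, -.259) | mark at 18.6° |
| Brace | – | about 14.4° |

The crops confirm the pale wooden brace with the amber jar. I'm going to the mold first.

>>> {"op": "jog_arm", "data": {"increments": "0.9 -0.8 -0.3 0 0 0.55 0.8; 0.9 -0.8 -0.3 0 0 0.55 0.8; 0.9 -0.8 -0.3 0 0 0.55 0.8; 0.9 -0.8 -0.3 0 0 0.55 0.8; 0.9 -0.8 -0.3 0 0 0.55 0.8", "squeeze": 20}}

```text
time: 0.72
position: [0.3275, 0.4719, 0.1447]
eef_rot: [[-0.998, -0.062, -0.0], [-0.062, 0.998, -0.0], [0.0, -0.0, -1.0]]
ft_force: [0.2, -0.2, -1.2]
gripper_width: 0.0751
```

>>> {"op": "jog_arm", "data": {"increments": "0.9 -0.8 -0.5 0 0 0 0.8; 0.9 -0.8 -0.5 0 0 0 0.8; 0.9 -0.8 -0.5 0 0 0 0.8; 0.84 -0.75 -0.5 0 0 0 0.8; 0 0 0 0 0 0 0.8"}}

```text
time: 1.35
position: [0.4688, 0.3447, 0.0634]
eef_rot: [[-0.998, -0.056, -0.003], [-0.056, 0.998, -0.002], [0.003, -0.002, -1.0]]
ft_force: [0.1, 0.1, -0.0]
gripper_width: 0.075
```

>>> {"op": "jog_arm", "data": {"increments": "0 0.05 -0.65 0 0 0 0.8; 0 0 -0.6 0 0 0 0.8; 0 0 0 0 0 0 0; 0 0 0 0 0 0 0; 0 0 0 0 0 0 0"}}

```text
time: 1.98
position: [0.469, 0.3499, 0.0168]
eef_rot: [[-0.998, -0.061, 0.002], [-0.061, 0.998, 0.001], [-0.002, 0.001, -1.0]]
ft_force: [1.0, -0.0, -0.7]
gripper_width: 0.0556
```

```bash
cat >>h.py <<'E'
def shot(n,x0,y0,w,h,s,fn):
    from rig import camera
    crop(camera(n)['pixels'],x0,y0,w,h,s,fn)
E
python3 - <<'E'
from h import *
shot('side',150,200,200,160,4,'pics/d1.png')
E
```

```text
(no output)
```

View pics/d1.png

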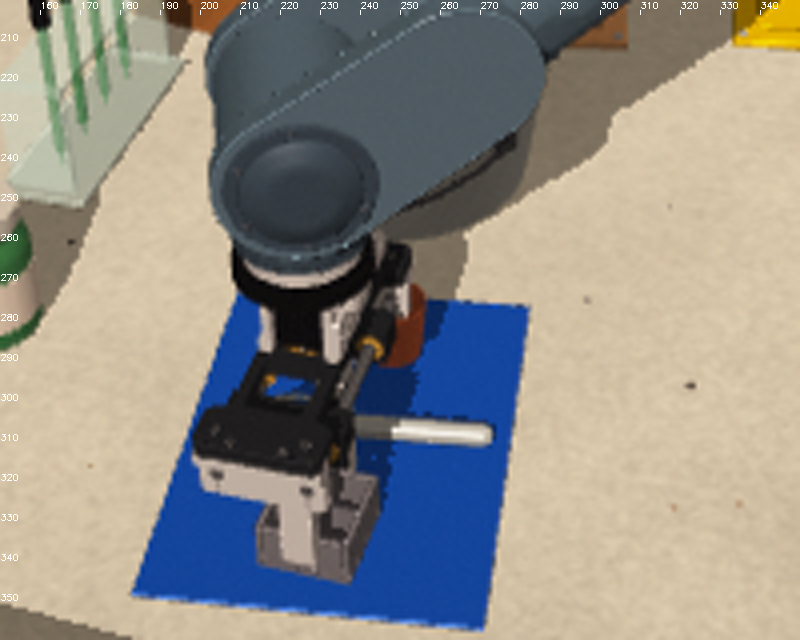

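The mold at (228,335) is held between the pads with the width at 55.6 mm. Lifting it and carrying it to the pail.

>>> {"op": "jog_arm", "data": {"increments": "0 0 0.8 0 0 0 0; 0 0 1 0 0 0 0; 0.1 -0.8 1 0 0 0 0; 0.15 -0.95 0.8 0 0 0 0; 0.15 -0.95 0 0 0 0 0"}}

```text
time: 2.65
position: [0.4866, 0.2409, 0.1637]
eef_rot: [[-0.998, -0.061, 0.007], [-0.061, 0.998, 0.002], [-0.008, 0.001, -1.0]]
ft_force: [0.3, -0.7, -2.3]
gripper_width: 0.0559
```

>>> {"op": "jog_arm", "data": {"increments": "0.15 -0.95 0 0 0 0 0; 0.15 -0.95 0 0 0 0 0; 0.15 -0.95 0 0 0 0 0; 0.15 -0.95 0 0 0 0 0; 0.15 -0.95 0 0 0 0 0"}}

```text
time: 3.28
position: [0.5146, 0.05, 0.1602]
eef_rot: [[-0.998, -0.06, 0.001], [-0.06, 0.998, -0.0], [-0.001, -0.0, -1.0]]
ft_force: [0.9, -0.9, -1.0]
gripper_width: 0.0559
```

>>> {"op": "jog_arm", "data": {"increments": "0 -0.95 0 0 0 0 0; 0 -0.1 -0.7 0 0 0 0; 0 0 -0.8 0 0 0 0; 0 0 -0.8 0 0 0 0; 0 0 -0.5 0 0 0 0"}}

```text
time: 3.9
position: [0.5137, 0.0093, 0.0463]
eef_rot: [[-0.998, -0.06, -0.001], [-0.06, 0.998, 0.0], [0.001, 0.0, -1.0]]
ft_force: [0.0, -1.1, -0.3]
gripper_width: 0.056
```

>>> {"op": "jog_arm", "data": {"increments": "0 0 -0.4 0 0 0 0; 0 0 -0.2 0 0 0 0; 0 0 0 0 0 0 0.7; 0 0 0 0 0 0 0.7; 0 0 0 0 0 0 0.7"}}

```text
time: 4.53
position: [0.5151, 0.0091, 0.0243]
eef_rot: [[-0.998, -0.06, 0.002], [-0.06, 0.998, -0.0], [-0.002, -0.0, -1.0]]
ft_force: [-0.1, 0.1, -0.2]
gripper_width: 0.0658
```

>>> {"op": "jog_arm", "data": {"increments": "0 0 0.7 0 0 0 0.7; 0 0 1 0 0 0 0.7; 0 0 1 0 0 0 0.7; -0.3 0.9 0.5 0 0 0 0.7; -0.3 0.9 0 0 0 0 0.7"}}

```text
time: 5.15
position: [0.4919, 0.0817, 0.1544]
eef_rot: [[-0.998, -0.059, 0.006], [-0.059, 0.998, -0.0], [-0.006, -0.001, -1.0]]
ft_force: [0.3, -0.1, 0.0]
gripper_width: 0.066
```

```bash
python3 - <<'E'
from h import *
shot('top',95,140,190,140,4,'pics/d2.png')
E
```

```text
(no output)
```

View pics/d2.png

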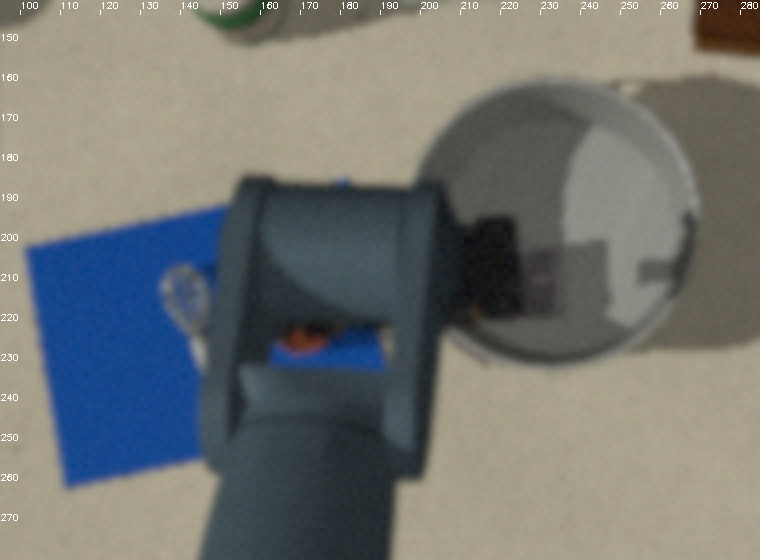

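The mold sits in the pail at (232,210). Next is the cup.

>>> {"op": "jog_arm", "data": {"increments": "-0.1 0.9 0 0 0 0 0.7; -0.1 0.9 -0.3 0 0 0 0.7; -0.1 0.83 -0.6 0 0 0 0.7; 0 0 -0.9 0 0 0 0.7; 0 0 0 0 0 0 0.7"}}

```text
time: 5.82
position: [0.476, 0.1863, 0.0772]
eef_rot: [[-0.998, -0.061, -0.006], [-0.061, 0.998, -0.001], [0.006, -0.001, -1.0]]
ft_force: [0.0, -0.6, 0.8]
gripper_width: 0.0658
```

```bash
python3 - <<'E'
from h import *
from rig import observe
print(observe()['position'])
shot('side',190,200,150,130,5,'pics/d3.png')
E
```

```text
[0.47604769 0.18628966 0.07718385]
```

View pics/d3.png

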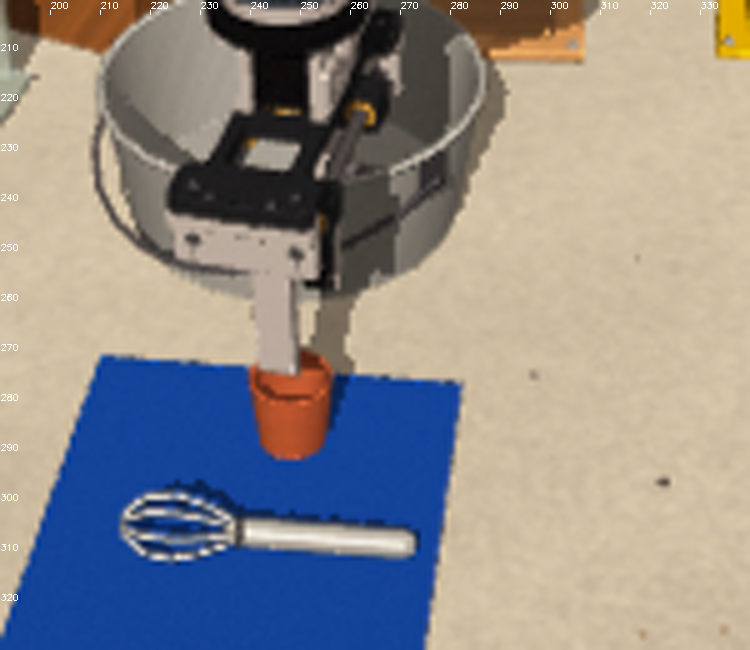

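The near finger at (247,374) lines up with the cup. Descending and closing.

>>> {"op": "jog_arm", "data": {"increments": "0.1 0 -0.8 0 0 0 0.7; 0 0 -0.7 0 0 0 0.7; 0 0 0 0 0 0 0; 0 0 0 0 0 0 0; 0 0 0 0 0 0 0", "squeeze": 15}}

```text
time: 6.5
position: [0.4841, 0.1865, 0.0215]
eef_rot: [[-0.998, -0.06, 0.004], [-0.06, 0.998, 0.0], [-0.004, 0.0, -1.0]]
ft_force: [-0.2, -0.5, 3.7]
gripper_width: 0.0426
```

>>> {"op": "jog_arm", "data": {"increments": "0 0 0.8 0 0 0 0; 0 0 1 0 0 0 0; 0.5 -0.6 1 0 0 0 0; 0.6 -0.9 0.8 0 0 0 0; 0.6 -0.9 0 0 0 0 0"}}

```text
time: 7.12
position: [0.5535, 0.0895, 0.1685]
eef_rot: [[-0.998, -0.061, 0.009], [-0.061, 0.998, -0.0], [-0.009, -0.001, -1.0]]
ft_force: [0.9, -0.0, -0.6]
gripper_width: 0.0428
```

>>> {"op": "jog_arm", "data": {"increments": "0.6 -0.9 0 0 0 0 0; 0.4 -0.9 0 0 0 0 0; 0 -0.05 -0.3 0 0 0 0; 0 0 -0.9 0 0 0 0; 0 0 -0.9 0 0 0 0"}}

```text
time: 7.75
position: [0.59, 0.0173, 0.0789]
eef_rot: [[-0.998, -0.061, 0.001], [-0.061, 0.998, 0.0], [-0.001, 0.0, -1.0]]
ft_force: [0.0, 0.6, -0.4]
gripper_width: 0.0427
```

>>> {"op": "jog_arm", "data": {"increments": "0 0 -0.8 0 0 0 0; 0 0 -0.5 0 0 0 0; 0 0 0 0 0 0 0; 0 0 0 0 0 0 0.63; 0 0 0 0 0 0 0.63"}}

```text
time: 8.38
position: [0.5917, 0.0163, 0.0292]
eef_rot: [[-0.998, -0.06, 0.003], [-0.06, 0.998, -0.0], [-0.003, -0.001, -1.0]]
ft_force: [0.0, -0.6, -0.7]
gripper_width: 0.0579
```

>>> {"op": "jog_arm", "data": {"increments": "0 0 0 0 0 0 0.63; 0 0 0.8 0 0 0 0.63; 0 0 1 0 0 0 0.63; 0 0 1 0 0 0 0.63; -0.6 0.8 0.3 0 0 0.5 0.5"}}

```text
time: 9.0
position: [0.5692, 0.0472, 0.1557]
eef_rot: [[-0.994, -0.111, 0.007], [-0.111, 0.994, -0.001], [-0.007, -0.002, -1.0]]
ft_force: [-0.8, 0.5, -0.3]
gripper_width: 0.0525
```

>>> {"op": "jog_arm", "data": {"increments": "-0.45 0.9 0 0 0 0.3 0.45; -0.45 0.9 0 0 0 0.3 0.45; -0.5 0.9 -0.2 0 0 0.3 0.45; -0.5 0.9 -0.4 0 0 0.3 0.45; -0.5 0.9 -0.6 0 0 0.35 0.45"}}

```text
time: 9.62
position: [0.4707, 0.2297, 0.1044]
eef_rot: [[-0.962, -0.272, 0.003], [-0.272, 0.962, 0.001], [-0.003, -0.0, -1.0]]
ft_force: [-0.1, -0.5, -0.1]
gripper_width: 0.0426
```

>>> {"op": "jog_arm", "data": {"increments": "-0.45 0.9 -0.7 0 0 0 0.45; 0 0 0 0 0 0 0.45"}}

```text
time: 9.88
position: [0.4496, 0.2654, 0.0735]
eef_rot: [[-0.961, -0.275, -0.004], [-0.275, 0.961, -0.001], [0.004, -0.0, -1.0]]
ft_force: [-0.1, 0.0, 0.1]
gripper_width: 0.0419
```

```bash
python3 - <<'E'
from h import *
from rig import observe
print(observe()['position'],observe()['gripper_width'])
shot('side',190,200,150,130,5,'pics/d4.png')
shot('top',130,150,170,120,4,'pics/d5.png')
E
```

```text
[0.44956371 0.2653992  0.0735144 ] 0.041925675868021914
```

View pics/d4.png

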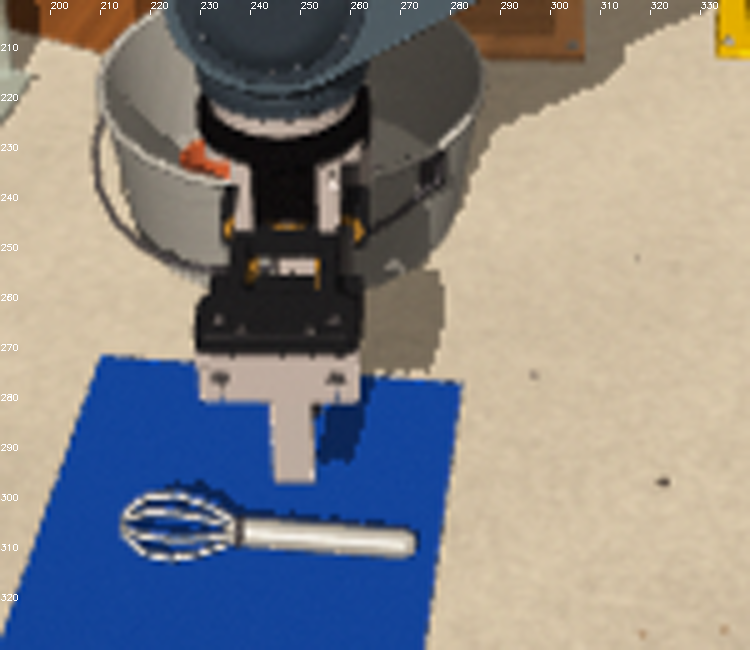

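View pics/d5.png

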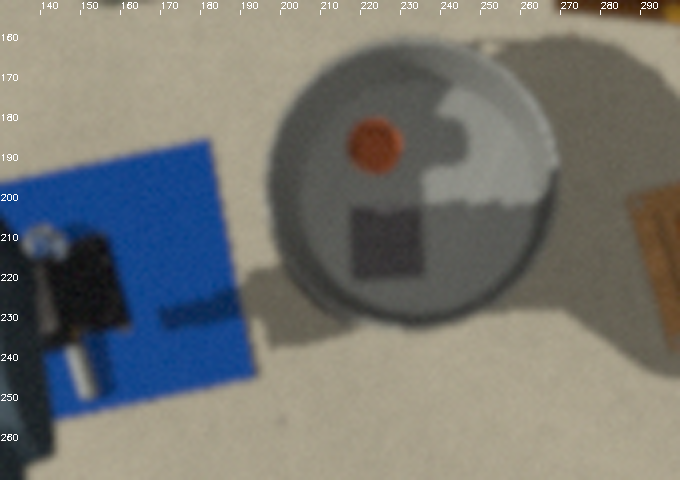

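The cup is in the pail at (222,187) and the mold at (225,212), which leaves the right side free. The gripper is over the whisk handle, so I'll descend.

>>> {"op": "jog_arm", "data": {"increments": "0.1 0 -0.8 0 0 0 0.45; 0 0 -0.8 0 0 0 0.45; 0 0 0 0 0 0 0.45"}}

```text
time: 10.35
position: [0.4561, 0.263, 0.0106]
eef_rot: [[-0.963, -0.27, -0.003], [-0.27, 0.963, -0.001], [0.003, -0.0, -1.0]]
ft_force: [0.1, -0.1, -0.0]
gripper_width: 0.0423
```

>>> {"op": "jog_arm", "data": {"increments": "0 0 -0.12 0 0 0 0; 0 0 0 0 0 0 0; 0 0 0 0 0 0 0; 0 0 0 0 0 0 0", "squeeze": 25}}

```text
time: 10.85
position: [0.4571, 0.2646, 0.0075]
eef_rot: [[-0.962, -0.272, 0.002], [-0.272, 0.962, 0.0], [-0.002, -0.0, -1.0]]
ft_force: [0.6, -0.5, 2.7]
gripper_width: 0.0134
```

>>> {"op": "jog_arm", "data": {"increments": "0 0 0.8 0 0 0 0; 0 0 1 0 0 0 0; 0.2 -0.8 1 0 0 -0.3 0; 0.3 -0.9 0.8 0 0 -0.3 0; 0.3 -0.9 0 0 0 -0.3 0"}}

```text
time: 11.48
position: [0.4906, 0.1598, 0.1542]
eef_rot: [[-0.984, -0.179, 0.007], [-0.179, 0.984, 0.001], [-0.007, -0.001, -1.0]]
ft_force: [0.4, -0.4, -1.5]
gripper_width: 0.0133
```

>>> {"op": "jog_arm", "data": {"increments": "0.3 -0.9 0 0 0 -0.4 0; 0.3 -0.9 0 0 0 -0.4 0; 0.3 -0.9 0 0 0 -0.4 0; 0.2 -0.9 0 0 0 -0.4 0; 0.2 -0.9 0 0 0 -0.1 0"}}

```text
time: 12.1
position: [0.5404, -0.0207, 0.1507]
eef_rot: [[-1.0, -0.002, -0.0], [-0.002, 1.0, 0.0], [0.0, 0.0, -1.0]]
ft_force: [-0.1, 0.3, -1.0]
gripper_width: 0.0129
```

>>> {"op": "jog_arm", "data": {"increments": "0 -0.95 0 0 0 0 0; 0 0 -0.4 0 0 0 0; 0 0 0 0 0 0 0"}}

```text
time: 12.48
position: [0.5388, -0.0566, 0.1326]
eef_rot: [[-1.0, -0.003, -0.004], [-0.003, 1.0, 0.002], [0.004, 0.002, -1.0]]
ft_force: [-0.7, -0.5, -0.3]
gripper_width: 0.0133
```

```bash
python3 - <<'E'
from h import *
shot('side',190,150,150,120,5,'pics/d6.png')
shot('top',170,130,150,120,5,'pics/d7.png')
E
```

```text
(no output)
```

View pics/d6.png

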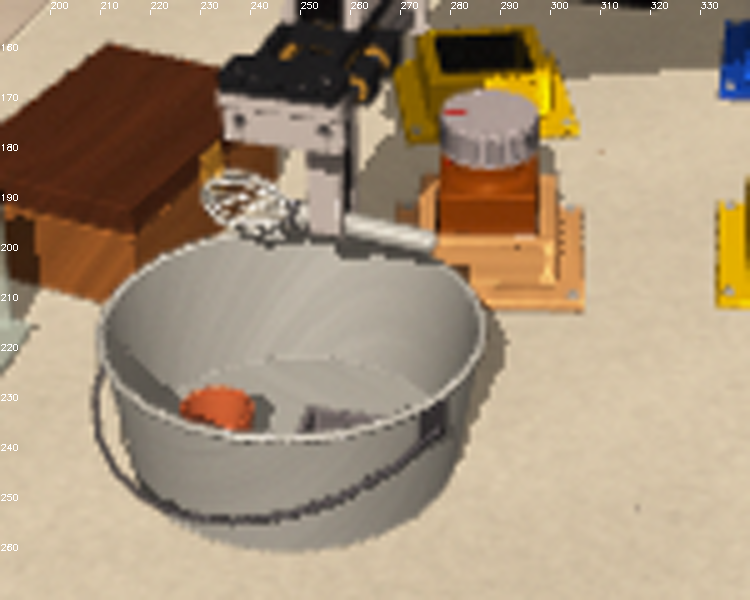

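View pics/d7.png

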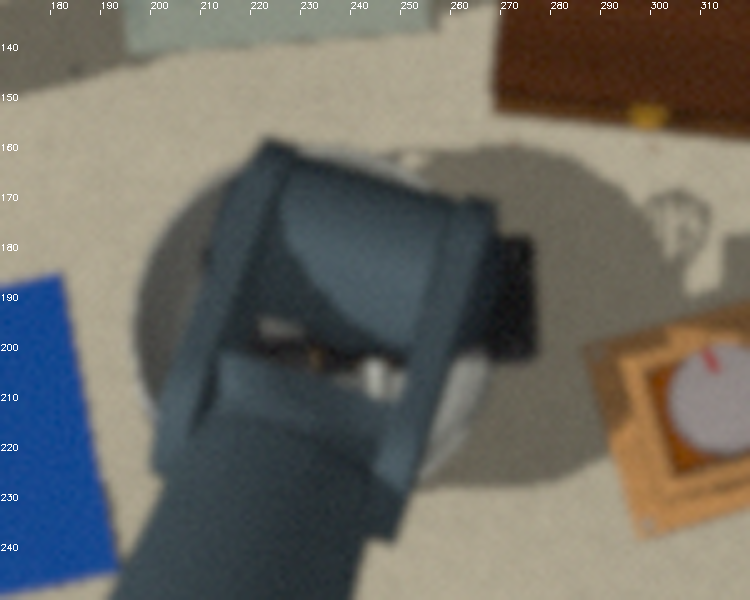

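```bash
python3 - <<'E'
from h import *
for z in(.12,.135,.15): print(z,'handle end',proj('side',(.479,-.056,z)),'tip',proj('side',(.624,-.056,z)),'grip',proj('side',(.539,-.056,z)))
E
```

```text
0.12 handle end [275.67632694 202.78975647] tip [229.25053394 195.6388606 ] grip [256.12348911 199.77806193]
0.135 handle end [275.6699989  198.36458862] tip [228.9820857  191.30613637] grip [256.00478666 195.39152874]
0.15 handle end [275.6635967  193.88756582] tip [228.7105867  186.92417334] grip [255.88471093 190.95424707]
```

The whisk is level (about z .137) and inside the rim outline. Lowering it.

>>> {"op": "jog_arm", "data": {"increments": "0 0 -0.8 0 0 0 0; 0 0 -0.9 0 0 0 0; 0 0 -0.8 0 0 0 0; 0 0 -0.4 0 0 0 0; 0 0 0 0 0 0 0"}}

```text
time: 13.2
position: [0.54, -0.0569, 0.0181]
eef_rot: [[-1.0, -0.004, -0.002], [-0.004, 1.0, 0.0], [0.002, 0.0, -1.0]]
ft_force: [0.7, 0.7, -1.0]
gripper_width: 0.0133
```

>>> {"op": "jog_arm", "data": {"increments": "0 0 -0.1 0 0 0 0; 0 0 0 0 0 0 0.3; 0 0 0 0 0 0 0.3; 0 0 0.4 0 0 0 0.3; 0 0 1 0 0 0 0.3"}}

```text
time: 13.82
position: [0.5391, -0.0572, 0.0706]
eef_rot: [[-1.0, -0.002, -0.003], [-0.002, 1.0, 0.001], [0.003, 0.001, -1.0]]
ft_force: [0.3, -0.5, 0.6]
gripper_width: 0.0284
```

>>> {"op": "jog_arm", "data": {"increments": "0 0 1 0 0 0 0.3; 0 0 1 0 0 0 0.3; 0 -0.3 0.5 0 0 0 0.6; -0.1 -0.8 0.2 0 0 0 0.9; -0.1 -0.8 0 0 0 0 0.95"}}

```text
time: 14.45
position: [0.5331, -0.1346, 0.1814]
eef_rot: [[-1.0, -0.003, 0.004], [-0.003, 1.0, -0.002], [-0.004, -0.002, -1.0]]
ft_force: [-0.2, -0.3, 0.4]
gripper_width: 0.0548
```

```bash
python3 - <<'E'
from h import *
shot('side',190,150,150,120,5,'pics/d8.png')
shot('top',170,130,180,120,4,'pics/d9.png')
E
```

```text
(no output)
```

View pics/d8.png

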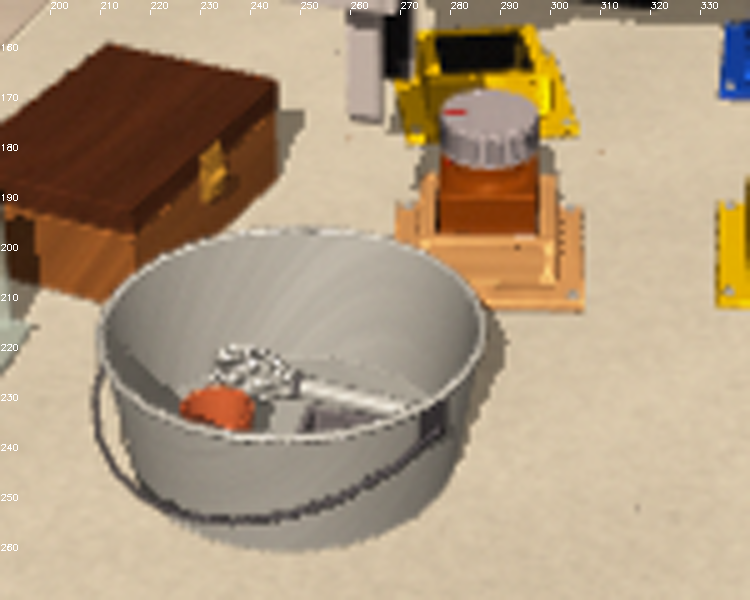

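View pics/d9.png

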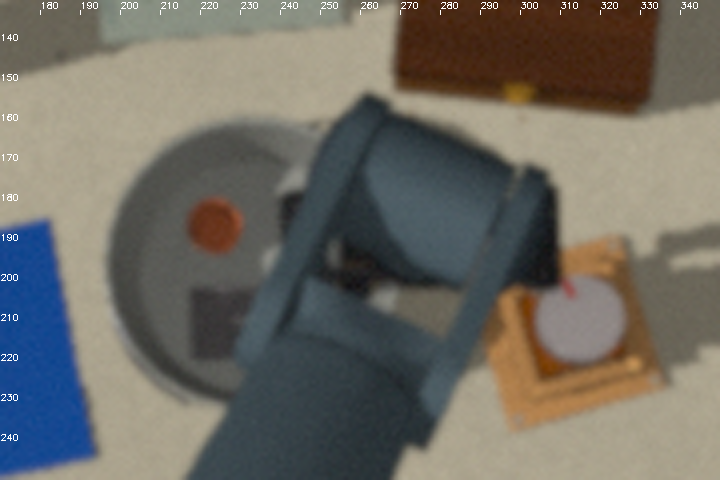

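All three tools lie in the pail and are released. The whisk is at (250,225) in the side view, and the pail is upright. Now moving to the cap and pre-turning the wrist by -70°.

>>> {"op": "jog_arm", "data": {"increments": "-0.1 -0.6 0 0 0 -1 1; -0.1 -0.6 0 0 0 -1 1; -0.2 -0.6 0 0 0 -1 1; -0.2 -0.6 0 0 0 -1 1; -0.2 -0.6 0 0 0 -1 1"}}

```text
time: 15.18
position: [0.5005, -0.2534, 0.1794]
eef_rot: [[-0.866, 0.5, 0.001], [0.5, 0.866, -0.0], [-0.001, 0.0, -1.0]]
ft_force: [0.1, -0.3, -0.6]
gripper_width: 0.0939
```

>>> {"op": "jog_arm", "data": {"increments": "0 0 -0.2 0 0 -1 1; 0 0 -0.2 0 0 -1 1; 0 0 -0.2 0 0 -1 1; 0 0 0 0 0 -1 1; 0 0 0 0 0 -1 1"}}

```text
time: 15.8
position: [0.5007, -0.2526, 0.1552]
eef_rot: [[-0.5, 0.866, 0.0], [0.866, 0.5, 0.0], [-0.0, 0.0, -1.0]]
ft_force: [0.3, 0.0, -0.1]
gripper_width: 0.0936
```

>>> {"op": "jog_arm", "data": {"increments": "0 0 0 0 0 -1 1; 0 0 0 0 0 -0.7 1; 0 0 0 0 0 0 1"}}

```text
time: 16.18
position: [0.5007, -0.2528, 0.1553]
eef_rot: [[-0.343, 0.939, 0.001], [0.939, 0.343, -0.0], [-0.0, 0.001, -1.0]]
ft_force: [-0.3, 1.0, 0.9]
gripper_width: 0.0937
```

>>> {"op": "jog_arm", "data": {"increments": "-0.06 -0.15 0 0 0 0 1; 0 0 -0.5 0 0 0 1; 0 0 0 0 0 0 1"}}

```text
time: 16.55
position: [0.4965, -0.2585, 0.1319]
eef_rot: [[-0.341, 0.94, -0.004], [0.94, 0.341, 0.003], [0.004, -0.003, -1.0]]
ft_force: [-0.3, 0.3, 0.3]
gripper_width: 0.0939
```

```bash
python3 - <<'E'
from h import *
from rig import observe
np.set_printoptions(precision=4,suppress=True)
s=observe();print(s['position'],s['qpos'],s['torque'])
shot('side',250,120,80,80,9,'pics/e1.png')
shot('top',270,160,80,80,7,'pics/e2.png')
E
```

```text
[ 0.4965 -0.2585  0.1319] [-39.1129   6.7499 105.7125   0.0044  67.8291 -59.0595] [-0.1009  0.039  -0.0392]
```

View pics/e1.png

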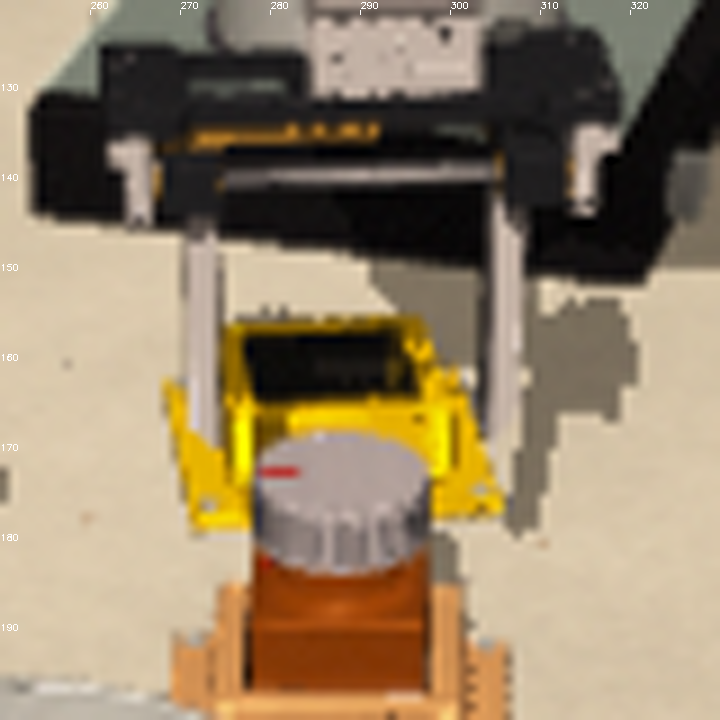

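View pics/e2.png

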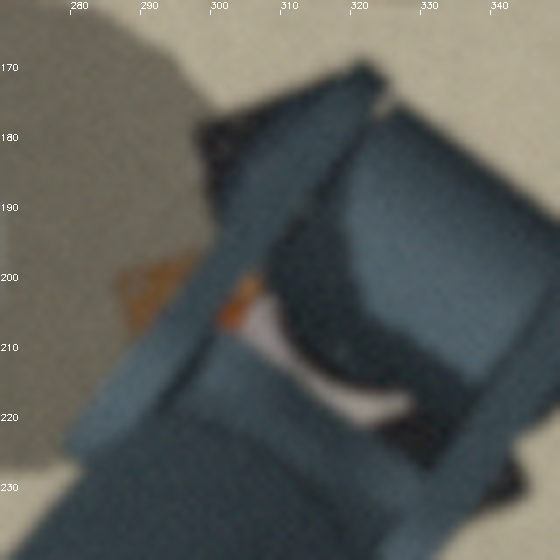

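The fingertips at (271,171) and (305,168) straddle the cap centred at (287,172). Descending to grip height and closing hard.

>>> {"op": "jog_arm", "data": {"increments": "0 0 -0.7 0 0 0 1; 0 0 -0.44 0 0 0 1; 0 0 0 0 0 0 1"}}

```text
time: 17.02
position: [0.4971, -0.2588, 0.0875]
eef_rot: [[-0.341, 0.94, -0.003], [0.94, 0.341, 0.002], [0.003, -0.002, -1.0]]
ft_force: [0.0, 0.1, -0.6]
gripper_width: 0.0939
```

>>> {"op": "jog_arm", "data": {"increments": "0 0 0 0 0 0 0.75; 0 0 0 0 0 0 0.6; 0 0 0 0 0 0 0.4; 0 0 0 0 0 0 0; 0 0 0 0 0 0 0", "squeeze": 55}}

```text
time: 17.65
position: [0.4992, -0.2597, 0.0901]
eef_rot: [[-0.341, 0.94, 0.003], [0.94, 0.341, -0.001], [-0.002, 0.003, -1.0]]
ft_force: [3.3, 2.5, 3.7]
gripper_width: 0.0645
```

```bash
python3 - <<'E'
from h import *
from rig import observe
np.set_printoptions(precision=4,suppress=True)
s=observe();print(s['position'],s['qpos'],s['torque'],s['ft_force'],s['gripper_width'])
shot('side',250,120,80,80,9,'pics/e3.png')
E
```

```text
[ 0.4992 -0.2597  0.0901] [-39.0675  10.0771 106.865    0.0852  62.9035 -59.0437] [ 0.3727 -0.9161 -0.05  ] [3.2709 2.5096 3.7204] 0.06446684831363123
```

View pics/e3.png

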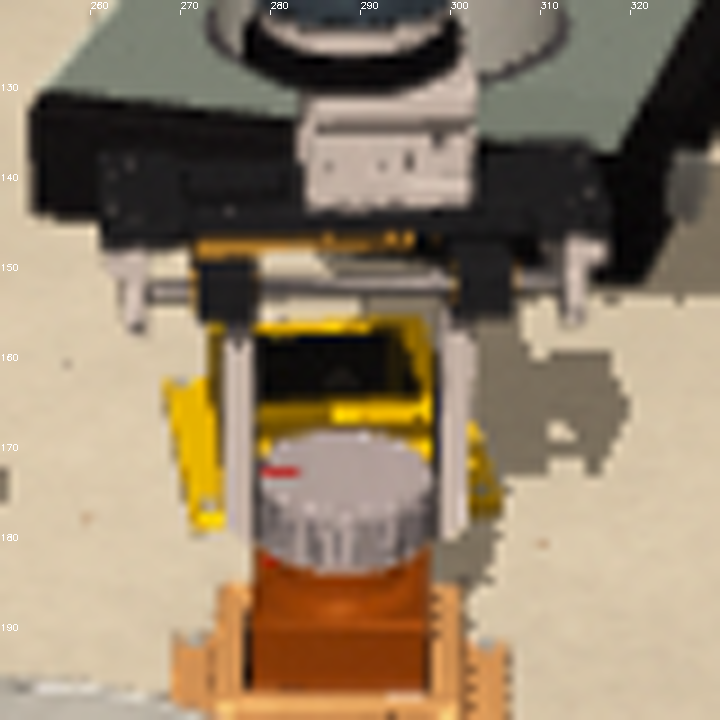

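The cap is gripped at (289,172) with width 64.5 mm. Starting the counter-clockwise turn, with the climb fed in.

>>> {"op": "jog_arm", "data": {"increments": "0 0 0.003 0 0 0.5 0; 0 0 0.003 0 0 0.5 0; 0 0 0.003 0 0 0.5 0; 0 0 0.003 0 0 0.5 0; 0 0 0.003 0 0 0.5 0", "squeeze": 60}}

```text
time: 18.32
position: [0.4983, -0.2605, 0.0903]
eef_rot: [[-0.574, 0.819, 0.001], [0.819, 0.574, -0.002], [-0.002, -0.001, -1.0]]
ft_force: [1.5, -0.0, 3.0]
gripper_width: 0.0645
```

```bash
python3 - <<'E'
from h import *
from rig import observe
np.set_printoptions(precision=4,suppress=True)
s=observe();print(s['position'],s['qpos'],s['torque'],s['ft_force'],s['gripper_width'])
shot('side',250,120,80,80,9,'pics/e4.png')
E
```

```text
[ 0.4983 -0.2605  0.0903] [-39.118   10.0462 106.8684  -0.069   62.9815 -74.1036] [-0.2664 -0.3326 -0.2536] [ 1.5156 -0.0207  3.0061] 0.06447699060880815
```

View pics/e4.png

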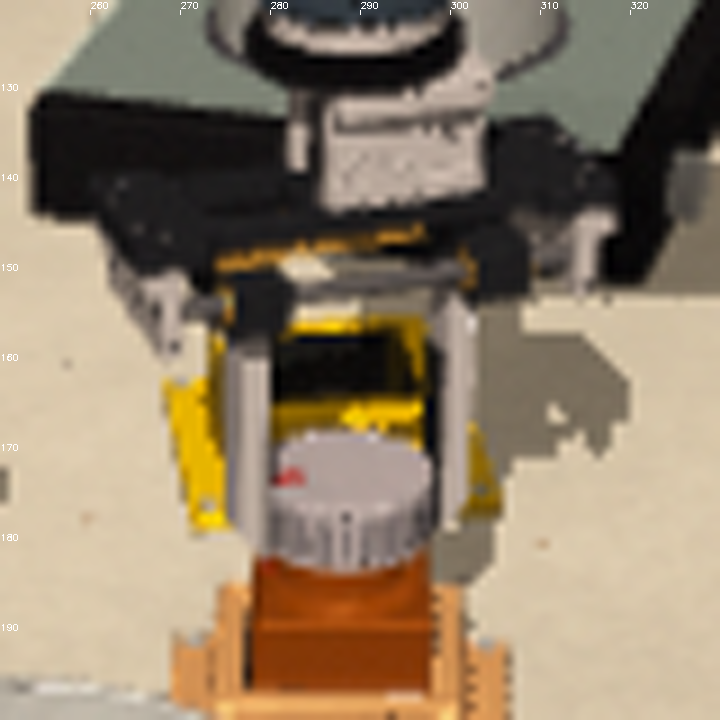

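The red mark has turned toward the camera along with the fingers, so there's no slip. Continuing.

>>> {"op": "jog_arm", "data": {"increments": "0 0 0.004 0 0 0.6 0; 0 0 0.004 0 0 0.6 0; 0 0 0.004 0 0 0.6 0; 0 0 0.004 0 0 0.6 0; 0 0 0.004 0 0 0.6 0"}}

```text
time: 19.0
position: [0.498, -0.2609, 0.0908]
eef_rot: [[-0.799, 0.601, 0.0], [0.601, 0.799, -0.003], [-0.002, -0.002, -1.0]]
ft_force: [1.7, -1.6, 1.9]
gripper_width: 0.0646
```

>>> {"op": "jog_arm", "data": {"increments": "0 0 0.004 0 0 0.6 0; 0 0 0.004 0 0 0.6 0; 0 0 0.004 0 0 0.6 0; 0 0 0.004 0 0 0.6 0; 0 0 0.004 0 0 0.6 0"}}

```text
time: 19.62
position: [0.4969, -0.26, 0.0909]
eef_rot: [[-0.946, 0.325, -0.003], [0.325, 0.946, -0.001], [0.002, -0.001, -1.0]]
ft_force: [-0.5, -0.9, 1.3]
gripper_width: 0.0645
```

>>> {"op": "jog_arm", "data": {"increments": "0 0 0.004 0 0 0.6 0; 0 0 0.004 0 0 0.6 0; 0 0 0.004 0 0 0.6 0; 0 0 0.004 0 0 0.6 0; 0 0 0 0 0 0 0"}}

```text
time: 20.25
position: [0.4969, -0.2596, 0.091]
eef_rot: [[-0.997, 0.082, -0.003], [0.082, 0.997, 0.0], [0.003, -0.0, -1.0]]
ft_force: [-0.2, -1.6, -0.9]
gripper_width: 0.0648
```

```bash
python3 - <<'E'
from h import *
from rig import observe
np.set_printoptions(precision=4,suppress=True)
s=observe();print(s['position'],s['qpos'],s['torque'],s['ft_force'],s['gripper_width'])
shot('side',250,120,80,80,9,'pics/e5.png')
E
```

```text
[ 0.4969 -0.2596  0.091 ] [ -39.1302    9.9136  106.9358   -0.0953   63.2717 -124.3776] [-0.2387  0.1507 -0.0599] [-0.1703 -1.5725 -0.9044] 0.0647926596925664
```

View pics/e5.png

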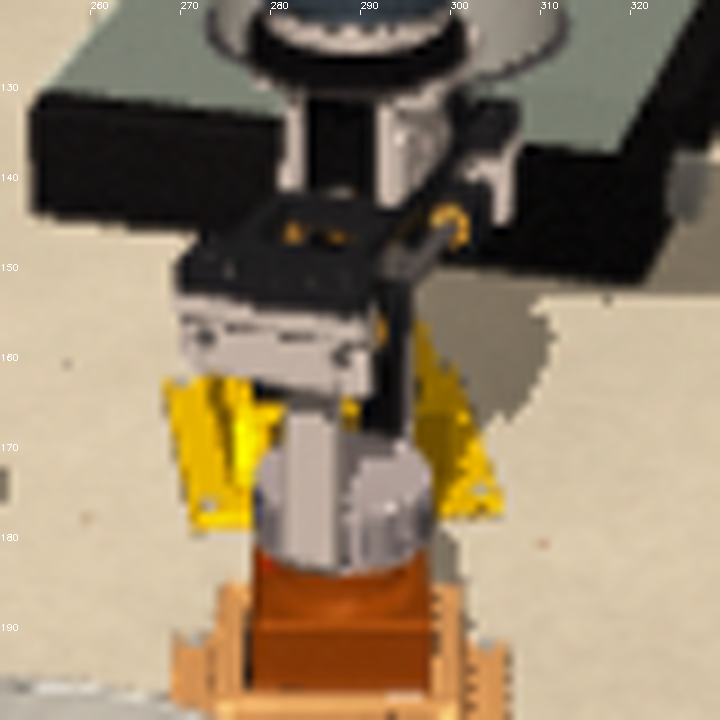

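>>> {"op": "jog_arm", "data": {"increments": "0 0 0.003 0 0 0.5 0; 0 0 0.003 0 0 0.5 0; 0 0 0.003 0 0 0.5 0; 0 0 0.003 0 0 0.5 0; 0 0 0 0 0 0 0"}}

```text
time: 20.92
position: [0.4975, -0.26, 0.0921]
eef_rot: [[-0.992, -0.126, -0.001], [-0.126, 0.992, -0.001], [0.001, -0.001, -1.0]]
ft_force: [-1.7, -2.7, -0.8]
gripper_width: 0.0643
```

>>> {"op": "jog_arm", "data": {"increments": "0 0 0.05 0 0 0 0; 0 0 0.05 0 0 0 0; 0 0 0 0 0 0 0"}}

```text
time: 21.3
position: [0.498, -0.2596, 0.0966]
eef_rot: [[-0.992, -0.128, -0.0], [-0.128, 0.992, -0.0], [0.0, -0.0, -1.0]]
ft_force: [-0.6, -2.8, -0.4]
gripper_width: 0.0642
```

>>> {"op": "jog_arm", "data": {"increments": "0 0 0.08 0 0 0 0; 0 0 0.08 0 0 0 0; 0 0 0 0 0 0 0"}}

```text
time: 21.68
position: [0.4985, -0.2597, 0.1035]
eef_rot: [[-0.992, -0.128, 0.001], [-0.128, 0.992, -0.0], [-0.001, -0.001, -1.0]]
ft_force: [-0.5, -1.1, -0.3]
gripper_width: 0.0644
```

```bash
python3 - <<'E'
from h import *
shot('side',250,120,80,80,9,'pics/e6.png')
E
```

```text
(no output)
```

View pics/e6.png

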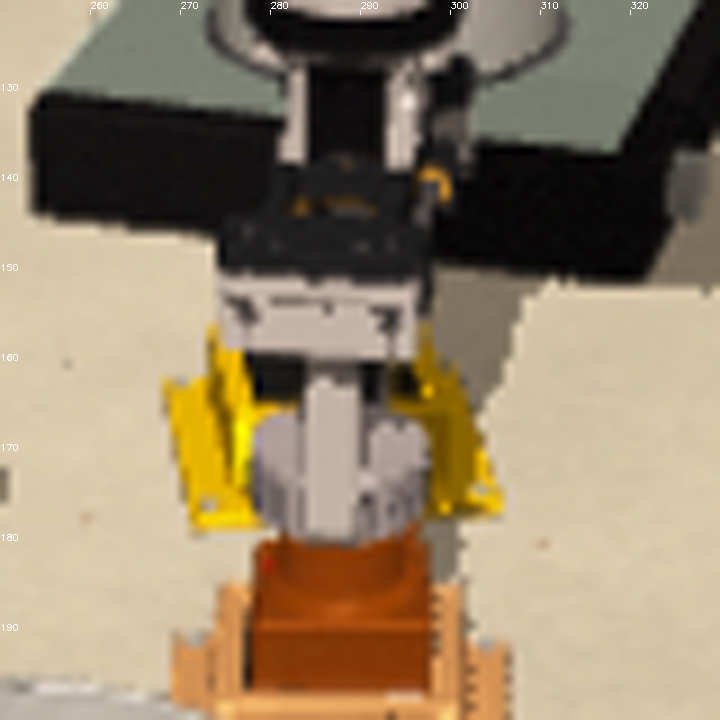

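The neck is now showing below the cap at (288,182) and the jar hasn't moved, with its red dot still at (279,183) and the shoulder line at 190. I'll lift it clear.

>>> {"op": "jog_arm", "data": {"increments": "0 0 0.15 0 0 0 0; 0 0 0.15 0 0 0 0; 0 0 0.15 0 0 0 0; 0 0 0.15 0 0 0 0; 0 0 0 0 0 0 0"}}

```text
time: 22.35
position: [0.4984, -0.2598, 0.1276]
eef_rot: [[-0.992, -0.128, 0.001], [-0.128, 0.992, -0.001], [-0.001, -0.001, -1.0]]
ft_force: [1.1, -0.1, -0.6]
gripper_width: 0.0647
```

>>> {"op": "jog_arm", "data": {"increments": "0 0 0 0 0 0 0; 0 0 0 0 0 0 0; 0 0 0 0 0 0 0; 0 0 0 0 0 0 0"}}

```text
time: 22.85
position: [0.4979, -0.2595, 0.1266]
eef_rot: [[-0.992, -0.128, -0.0], [-0.128, 0.992, 0.0], [0.0, 0.0, -1.0]]
ft_force: [-0.7, -0.0, -0.6]
gripper_width: 0.0645
```

```bash
python3 - <<'E'
from h import *
from rig import observe
np.set_printoptions(precision=4,suppress=True)
s=observe();print(s['time'],s['position'],s['qd'],s['ft_force'],s['gripper_width'])
shot('side',180,120,150,130,5,'pics/e7.png')
shot('top',170,130,180,120,4,'pics/e8.png')
E
```

```text
22.85 [ 0.4979 -0.2595  0.1266] [ 0.0201 -0.0801 -0.0905 -0.0127  0.0076  0.0001] [-0.69   -0.0077 -0.6271] 0.06454107451436393
```

View pics/e7.png

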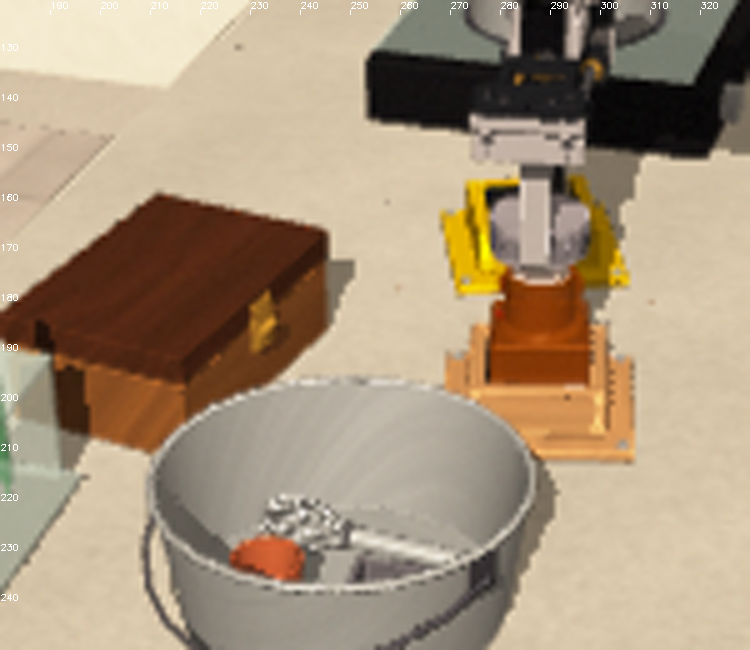

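View pics/e8.png

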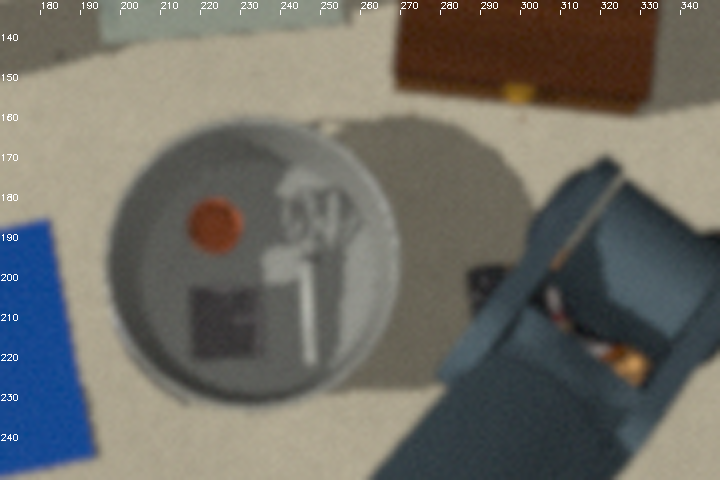

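```bash
python3 - <<'E'
from h import *
for z in(.110,.120,.125,.130): print(z,[proj('side',(.498-.28*.0325,-.2595+.95*.0325*s,z)).round(1) for s in(1,)],'top ctr back',proj('side',(.498+.28*.0325,-.2595-.95*.0325,z+.0255)).round(1))
print('rim front',proj('side',(.498,-.2595+.023,.108)),'back',proj('side',(.498,-.2595-.023,.108)))
E
```

```text
0.11 [array([287.9, 178.2])] top ctr back [287.6 162.2]
0.12 [array([288. , 175.5])] top ctr back [287.7 159.5]
0.125 [array([288. , 174.1])] top ctr back [287.7 158.1]
0.13 [array([288. , 172.7])] top ctr back [287.7 156.8]
rim front [285.85669396 177.26510958] back [289.53160384 170.97517588]
```

The picture and the kinematics put the cap about 13–17 mm above the rim. I'll add a little more margin, let it settle and hand in.

>>> {"op": "jog_arm", "data": {"increments": "0 0 0.1 0 0 0 0; 0 0 0.1 0 0 0 0; 0 0 0 0 0 0 0; 0 0 0 0 0 0 0; 0 0 0 0 0 0 0"}}

```text
time: 23.58
position: [0.4979, -0.2595, 0.1346]
eef_rot: [[-0.992, -0.128, -0.0], [-0.128, 0.992, 0.0], [0.0, 0.0, -1.0]]
ft_force: [-0.3, -0.3, -1.3]
gripper_width: 0.064
```

```bash
python3 - <<'E'
from h import *
from rig import observe,finish_job
shot('side',250,120,80,80,9,'pics/e9.png')
s=observe();print(s['time'],s['position'],s['ft_force'],s['gripper_width'])
print(finish_job())
E
```

```text
23.625 [ 0.49791612 -0.25954971  0.13464619] [-0.11669215  0.59468865 -0.58084821] 0.06426076556180264
the job is handed in; nothing more can be done
None
```

View pics/e9.png

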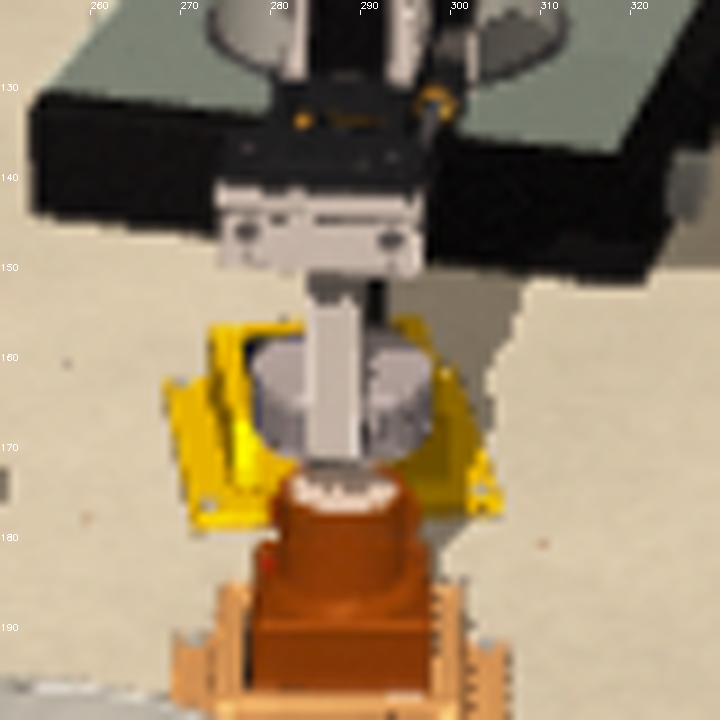

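The job is done and handed in at 23.6 s; the interface gives no verdict. The mold, cup and whisk are in the upright pail and released. I turned the cap about 77° counter-clockwise and lifted it straight off.

- **Cap:** the final picture shows it level and centred about 20–25 mm above the jar's open mouth (seen at (287,174)). It is still held at about 64 mm width with a 60 N squeeze.
- **Jar and bystanders:** the jar stayed down in its brace, with its red dot and shoulder unmoved in the image. The wooden box and pipette stand looked unmoved. I did not recheck the green jar at the end, but the arm never went near it.
- **Disagreements:** two measurements differed slightly, neither enough to matter. The top and side views put the mold and cup up to 6 mm apart. The image and the kinematics put the cap height up to about 4 mm apart.

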